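Stamp the calendar board and hold the print

ROBOT

A 7-joint arm with a two-finger parallel gripper is mounted at the origin on the work surface. World frame = base frame: x ahead of the robot, y to its left, z up, the work surface at z = 0. Lengths are in m, angles in rad, forces in N, time in s.
With the tool pointing down it reaches from about 0.425 to 0.875 m from the base axis. Payload 4.7 kg.
Tool frame: the origin (TCP) lies at the very end of the fingers, on their centre line; the grasp point (between the pads) lies 19 mm behind it (env.hold_point_z is the distance from the TCP to the grasp point, in m); z points along the fingers, y is the direction in which the jaws open and shut (so a half turn about z gives the same grasp; the last joint's range is limited). The gripper opens to 85 mm and grips with 20 to 120 N. Pads are 22 mm wide; open, the fingers measure 114 mm over their backs; the gripper's body (76 mm by 85 mm) begins 54 mm behind the grasp point. The pads swing forward as they close: fully open they stand 13 mm farther back than shut.
Start: joints at [1.3, 0.321, -0.07, 1.45, 0.023, 1.371, -0.057], TCP at [0.183, -0.624, 0.231] pointing down, gripper open.
Joint ranges: [-2.86, 2.86], [-0.3, 2.09], [-1.38, 1.24], [0.06, 2.45], [-1.56, 4.7], [0.09, 2.05], [-2.69, 2.69]. Speed limits (rad/s): [2.57, 2.57, 3.14, 3.14, 3.14, 3.14, 3.14].

INTERFACE

Orientations are given as a 3x3 rotation matrix whose columns are the frame's x, y, z axes.
In Python, from rig import get_state, cams, job, env gives the robot as it stands. The module is installed in compiled form; this text tells all that it offers.
- The arm moves only by the tool drive_tool, never from a script. Its arguments are lists of equal length, an entry for each row: "gripper": the opening, from -1 (shut) to 1 (fully open), so that 0 is half open; "translation": the shift along the tool's x, y, z in cm, a list of three; "rot": the turn, a rotation vector about the tool's x, y, z in degrees, a list of three. A call has 1 to 5 rows; each row is the pose to reach, as a shift and turn from the pose commanded when the call began, along the tool's axes at that moment; what a row does not reach only later rows make up. A row lasts 1/8 s, in which the tool goes at most 62.5 mm and 10.7 degrees, less where a joint would pass 70% of its speed; a pose out of reach is approached as far as the arm can. A call with a gripper value outside its range is refused whole. The fingers move at their own pace and stop on an object; "newtons" is the grip in N (left out, the last holds). Time passes only in rows, so rows that repeat a pose let the fingers close. It gives the time, the measured TCP pose, the force and the opening at its end, in the units of the state.
- get_state(): the state, without advancing time (a new reading comes with each control period).
- cams.read_camera(name): name is "scene" or "side" or "wrist"; returns the picture (400x640x3 uint8, red, green, blue); there is no depth.
- cams.camera_info(name): a dict with "K" (3x3 intrinsics, pixels), "extrinsics" (4x4, takes a point from camera to world coordinates). Camera axes: x right, y down, z forward; pixel columns grow to the right and rows downward; lengths in m; the calibration is good to about 2 mm. The wrist camera is an equidistant fisheye: a pixel r from the principal point sees the ray r / f radians off the axis. A picture is of the moment at which its call begins: read the wrist's pose just before it. camera_info takes no time and is no camera call; for the wrist camera it gives the pose at the moment of the call.
- job.sign_off(): hands the job in, once; it reports no verdict.
The state is a dict: "time": time; "qpos": joint angles; "dq": joint speeds; "tau": joint torques, N m; "position": TCP position; "ee_rot": TCP orientation; "force": force on the tool from outside, world axes, zero at the start; "ft_torque": the same for the moment, N m; "finger_gap": finger opening in m.
Only numpy, scipy, OpenCV 4.12 (cv2) and the standard library are available. Lean on these libraries where they do the work, as an engineer would, in place of code of your own. Each camera call takes 0.05 s, during which the arm holds its last target.

TASK

Take the long narrow spring stamp out of the compartment tray, set it squarely in the middle of the outline printed on the kraft calendar board, and press its cap all the way down to its stop so that the rubber die prints, firmly but without leaning hard on it. Print nowhere else on the board and leave the other two stamps standing in their compartments. Finish while still holding the stamp pressed down to its stop: do not let it spring back up.

Things in the scene. Friction and masses are not known exactly. Their poses are not given: they have to be found in the camera images.
- long_stamp: Stamp to use: the only oblong one, black with grey foot, 88 mm tall, about 155 g. Origin at the centre of the foot's underside, x along its length, z up. Foot: open frame 78 (x) x 36 (y) x 10 mm high; the cap rides above it. Starts upright in any one of the four compartments, its x along the tray's x. The print is the same either way round.
- cap_top (a point): Centre of the top of the long stamp's sprung cap (black block 66 x 30 mm, 58 mm tall; paper plate with a row of dark diamonds on top), same axes as the stamp; 88 mm above the stamp's origin while up, 72 mm when fully pressed. Grip the cap across its 30 mm width (its y).
- long_stamp_cap (a joint): How far the cap of the long stamp is pressed down into its foot: 0 = up, as it is when lifted; grows downward, m. The spring takes 3 N to start. At 14 mm (10 N) the foam-backed rubber die in the cap (52 x 20 mm) meets the surface the foot stands on; at 16 mm (17 N in all) the cap comes up hard on the frame: the stop.
- square_stamp: Another spring stamp, to be left alone: foot 48 x 48 mm, cap 40 x 40 mm, 88 mm tall; origin at the centre of its underside.
- round_stamp: Another spring stamp, to be left alone: foot 48 mm round, cap 40 mm round, 88 mm tall; origin at the centre of its underside.
- tray: Plywood tray, fixed, 190 (x) x 202 (y) x 34 mm high, walls and floor 6 mm, 2 x 2 compartments with centres 47.5 mm (x) and 50.5 mm (y) from its middle: three hold the stamps, one a roll of tape (56 mm across, 18 mm high). Origin at the centre of its underside, on the green cutting mat (2 mm thick).
- board: Kraft calendar board lying flat on the cutting mat, fixed, 140 (x) x 190 (y) x 3 mm, with a row of small square wire holes along its +x long edge; origin at the centre of its underside. Its top is 5 mm above the table.
- outline (a point): Centre of the dark rectangle printed on the board's top face, 90 mm long along the board's y, 48 mm wide along its x (inside; 1.5 mm line). The stamp's length goes along the outline's length. A glue stick (28 mm thick, 92 mm tall) stands about 85 mm away on the board's -x side; a roll of tape (60 mm across, 15 mm high) lies beyond its +x edge.

How it is judged:
By the outcome, as a careful person would: the job done as asked, in the order asked, and still so for the second after the job is handed in, while the arm keeps its last pose, push and grip.
It also fails if it takes over 40 s, if anything falls off the work surface, if the arm or the gripper's body presses on something with over 40 N, if the wrist force passes 120 N, or if a joint passes its speed limit or range.

## Working session

There is one attempt and no reset: what is moved stays moved. The work goes in short steps, Python scripts to look and compute and a tool call to move; the robot and the scene stay as the last step left them, time stands still between calls to the robot, and variables do not carry over. Pictures are saved under pics/ and viewed, and the job is handed in when it is done.

Besides the shell and the picture viewer there is one more tool, called after ">>>" as name(argument=value, ...) on one line, values as JSON. drive_tool: Moves the arm, as the interface text tells. Its arguments: {"type":"object","properties":{"gripper":{"type":"array"},"translation":{"type":"array"},"rot":{"type":"array"},"newtons":{"type":"number"}},"required":["gripper","translation","rot"]}

```bash
mkdir -p pics; python3 - <<'E'
from rig import get_state,cams,job,env
import cv2,numpy as np
s=get_state()
print({k:np.round(v,3).tolist() for k,v in s.items()},env.hold_point_z)
for n in ["scene","side","wrist"]:
    i=cams.camera_info(n);print(n,np.round(i["K"],1).tolist(),np.round(i["extrinsics"],3).tolist())
    cv2.imwrite(f"pics/{n}0.png",cams.read_camera(n)[:,:,::-1])
E
```

```text
{'time': 0.0, 'qpos': [1.3, 0.322, -0.07, 1.452, 0.023, 1.371, -0.057], 'dq': [0.001, 0.0, -0.001, 0.001, 0.001, 0.002, 0.001], 'tau': [-0.0, -49.358, -0.382, -31.433, 0.013, 0.012, -0.0], 'position': [0.182, -0.623, 0.23], 'ee_rot': [[0.96, 0.281, -0.001], [0.281, -0.96, 0.002], [-0.0, -0.002, -1.0]], 'force': [0.16, 0.102, 0.125], 'ft_torque': [-0.036, -0.018, -0.024], 'finger_gap': 0.086} 0.0187
scene [[424.5, 0.0, 325.4], [0.0, 424.5, 205.7], [0.0, 0.0, 1.0]] [[-0.6, 0.686, -0.411, 0.943], [0.8, 0.519, -0.302, 0.277], [0.007, -0.51, -0.86, 0.971], [0.0, 0.0, 0.0, 1.0]]
side [[387.6, 0.0, 324.1], [0.0, 387.6, 197.9], [0.0, 0.0, 1.0]] [[-0.698, -0.377, 0.609, 0.004], [-0.716, 0.393, -0.578, 0.468], [-0.021, -0.839, -0.544, 0.543], [0.0, 0.0, 0.0, 1.0]]
wrist [[309.7, 0.0, 321.1], [0.0, 309.7, 198.6], [0.0, 0.0, 1.0]] [[0.28, -0.923, -0.262, 0.249], [-0.96, -0.27, -0.076, -0.604], [-0.001, 0.273, -0.962, 0.373], [0.0, 0.0, 0.0, 1.0]]
```

View pics/scene0.png

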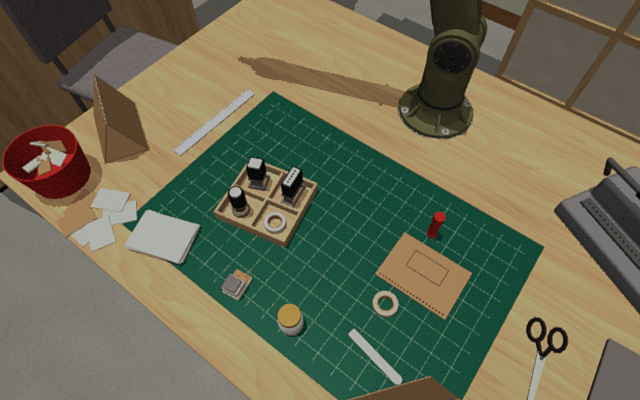

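View pics/side0.png

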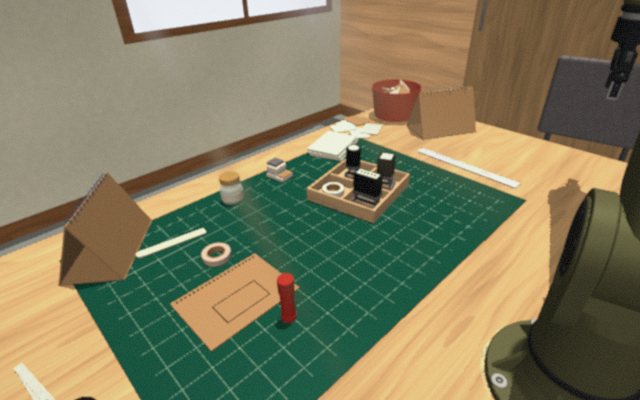

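View pics/wrist0.png

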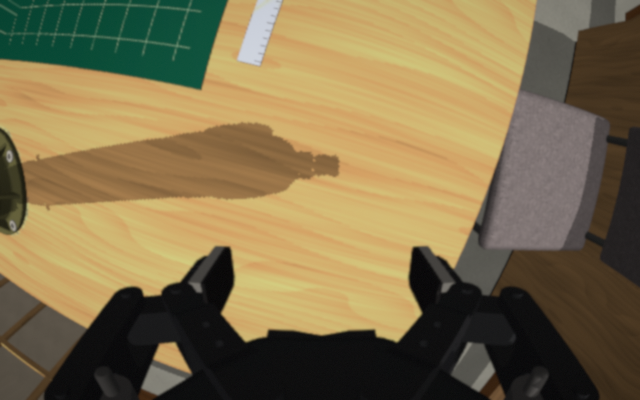

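The scene view shows the long stamp at about (291,185), the outline centred near (428,268) and the red glue stick at (437,224). In the side view the stamp is near (367,183) and the outline near (241,301). The wrist view shows no work items yet. Next I'll enlarge these areas to measure them.

```bash
cat > h.py <<'E'
import numpy as np,cv2
from rig import cams,get_state
def ray(n,uv,info=None):
    i=info or cams.camera_info(n);K=np.array(i["K"]);T=np.array(i["extrinsics"])
    x=(uv[0]-K[0,2])/K[0,0];y=(uv[1]-K[1,2])/K[1,1]
    if n=="wrist":
        r=np.hypot(x,y);s=np.sin(r)/r if r>1e-9 else 1
        d=np.array([x*s,y*s,np.cos(r)])
    else: d=np.array([x,y,1.])
    return T[:3,3],T[:3,:3]@d
def onz(n,uv,z,info=None):
    o,d=ray(n,uv,info);return o+d*(z-o[2])/d[2]
E
python3 - <<'E'
import cv2
a=cv2.imread('pics/scene0.png');b=cv2.imread('pics/side0.png')
def c(im,x,y,w,h,k,n):cv2.imwrite(n,cv2.resize(im[y:y+h,x:x+w],None,fx=k,fy=k,interpolation=cv2.INTER_CUBIC))
c(a,210,150,110,100,6,'pics/a1.png');c(a,370,200,110,120,5,'pics/a2.png')
c(b,300,135,115,85,6,'pics/b1.png');c(b,165,245,140,110,5,'pics/b2.png')
E
```

```text
(no output)
```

View pics/a1.png

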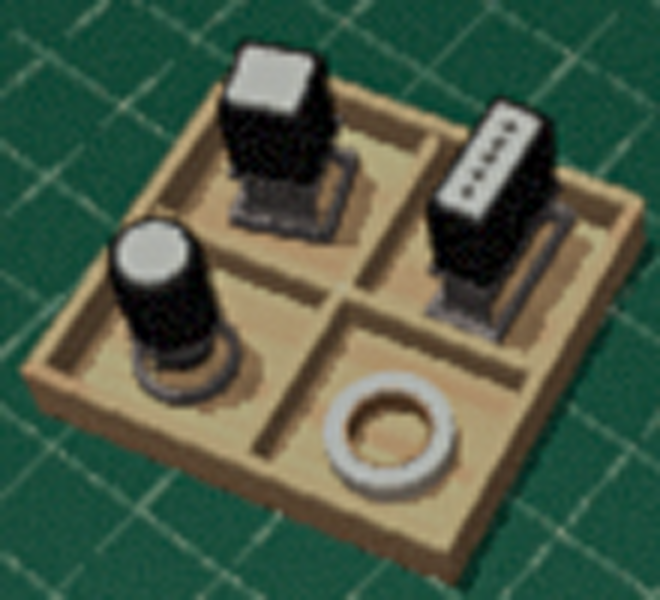

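View pics/a2.png

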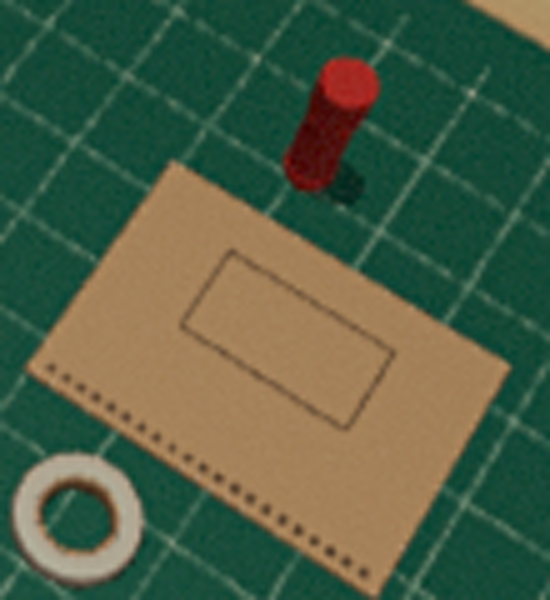

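View pics/b1.png

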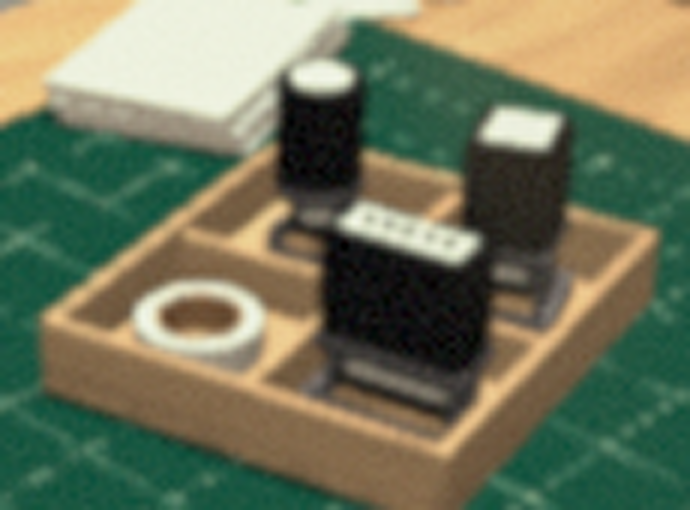

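View pics/b2.png

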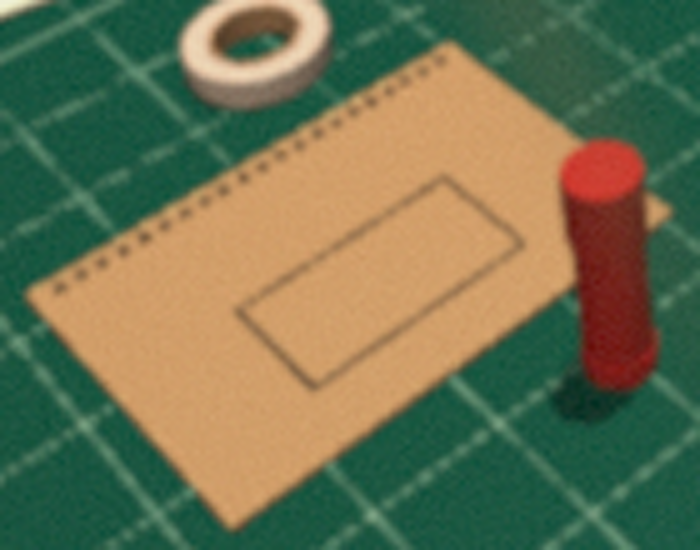

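The enlargements show the stamp plate with its 5 diamonds, the outline rectangle and the wire-hole edge clearly. I'll compute coarse positions from corners and masks.

```bash
python3 - <<'E'
from h import *
def q(pts,x0,y0,k): return [(x0+(u+.5)/k-.5,y0+(v+.5)/k-.5) for u,v in pts]
def rep(name,n,pts,z):
    P=np.array([onz(n,p,z)[:2] for p in pts]);print(name,n,np.round(P,4).tolist(),'c',np.round(P.mean(0),4),'sides',np.round(np.linalg.norm(P-np.roll(P,-1,0),axis=1),4))
    e=P-np.roll(P,-1,0);print('   ang deg',np.round(np.degrees(np.arctan2(e[:,1],e[:,0])),1))
rep('outline','scene',q([(232,250),(395,352),(346,430),(181,326)],370,200,5),.005)
rep('outline','side',q([(444,177),(524,243),(315,389),(237,311)],165,245,5),.005)
rep('board','scene',q([(175,160),(511,368),(378,597),(26,370)],370,200,5),.005)
rep('cap','scene',q([(506,98),(553,115),(480,220),(430,205)],210,150,6),.096)
rep('cap','side',q([(357,203),(485,240),(462,265),(337,225)],300,135,6),.096)
rep('tray','scene',q([(220,80),(645,200),(455,575),(22,370)],210,150,6),.036)
rep('glue','scene',q([(348,83)]*2,370,200,5),.097)
rep('glue','side',q([(604,173)]*2,165,245,5),.097)
for n,v in (('round',[(155,255),(320,75)]),('square',[(270,78),(520,128)])):
    rep(n,'scene',q([v[0]]*2,210,150,6),.096);rep(n,'side',q([v[1]]*2,300,135,6),.096)
E
```

```text
outline scene [[0.4461, 0.1956], [0.4453, 0.287], [0.4947, 0.2874], [0.4965, 0.1966]] c [0.4707 0.2416] sides [0.0913 0.0494 0.0908 0.0504]
   ang deg [ -89.5 -179.5   91.1    1.1]
outline side [[0.4954, 0.1957], [0.4461, 0.1948], [0.444, 0.2865], [0.4938, 0.2874]] c [0.4698 0.2411] sides [0.0494 0.0917 0.0498 0.0917]
   ang deg [   1.   -88.7 -179.    91. ]
board scene [[0.4201, 0.1464], [0.4187, 0.3359], [0.5564, 0.3384], [0.5614, 0.1486]] c [0.4891 0.2424] sides [0.1895 0.1377 0.1899 0.1413]
   ang deg [ -89.6 -179.    91.5    0.9]
cap scene [[0.4787, -0.1636], [0.4736, -0.1422], [0.533, -0.1332], [0.5397, -0.1543]] c [ 0.5063 -0.1483] sides [0.0219 0.0601 0.0221 0.0618]
   ang deg [ -76.5 -171.3  107.7    8.6]
cap side [[0.536, -0.1544], [0.4804, -0.166], [0.4747, -0.145], [0.5298, -0.1356]] c [ 0.5052 -0.1502] sides [0.0567 0.0218 0.0559 0.0198]
   ang deg [  11.8  -74.6 -170.3  108.2]
tray scene [[0.5174, -0.3034], [0.4529, -0.1101], [0.6437, -0.0606], [0.6804, -0.2675]] c [ 0.5736 -0.1854] sides [0.2038 0.1972 0.2102 0.167 ]
   ang deg [ -71.5 -165.5  100.1   12.4]
glue scene [[0.3854, 0.2028], [0.3854, 0.2028]] c [0.3854 0.2028] sides [0. 0.]
   ang deg [0. 0.]
glue side [[0.376, 0.2051], [0.376, 0.2051]] c [0.376  0.2051] sides [0. 0.]
   ang deg [0. 0.]
round scene [[0.6259, -0.2277], [0.6259, -0.2277]] c [ 0.6259 -0.2277] sides [0. 0.]
   ang deg [0. 0.]
round side [[0.6254, -0.2314], [0.6254, -0.2314]] c [ 0.6254 -0.2314] sides [0. 0.]
   ang deg [0. 0.]
square scene [[0.5311, -0.2499], [0.5311, -0.2499]] c [ 0.5311 -0.2499] sides [0. 0.]
   ang deg [0. 0.]
square side [[0.5298, -0.2507], [0.5298, -0.2507]] c [ 0.5298 -0.2507] sides [0. 0.]
   ang deg [0. 0.]
```

Both fixed views agree to within about 2 mm:

| Item | Position | Length direction |
|---|---|---|
| Stamp cap | (0.506, -0.149) | ≈ 10° |
| Outline | (0.470, 0.241) | ≈ 91° |

The sizes match what was given. I'll move over the stamp for a close look with the wrist camera.

>>> drive_tool(gripper=[1, 1, 1, 1, 1], translation=[[4.4, -3.6, 0], [8.8, -7.2, 0], [13.2, -10.8, 0], [17.6, -14.4, 0], [22, -18, 0]], rot=[[0, 0, 0], [0, 0, 0], [0, 0, 0], [0, 0, 0], [0, 0, 0]])

```text
time: 0.78
position: [0.3439, -0.3875, 0.2312]
ee_rot: [[0.96, 0.281, -0.0], [0.281, -0.96, -0.0], [-0.0, 0.0, -1.0]]
force: [0.4, -0.3, 0.1]
finger_gap: 0.0854
```

>>> drive_tool(gripper=[1, 1, 1, 1, 1], translation=[[4.4, -3.6, 0], [8.8, -7.2, 0], [13.2, -10.8, 0], [17.6, -14.4, 0], [22, -18, 0]], rot=[[0, 0, 1], [0, 0, 2], [0, 0, 3], [0, 0, 4], [0, 0, 6]])

```text
time: 1.4
position: [0.5044, -0.1532, 0.2313]
ee_rot: [[0.984, 0.178, 0.0], [0.178, -0.984, -0.0], [0.0, 0.0, -1.0]]
force: [0.8, -0.7, -0.9]
finger_gap: 0.0853
```

>>> drive_tool(gripper=[1, 1], translation=[[0, 0, 0], [0, 0, 0]], rot=[[0, 0, 0], [0, 0, 0]])

```text
time: 1.65
position: [0.5033, -0.1552, 0.231]
ee_rot: [[0.984, 0.179, -0.001], [0.179, -0.984, -0.001], [-0.001, 0.0, -1.0]]
force: [-0.7, -0.5, 0.3]
finger_gap: 0.0854
```

```bash
python3 - <<'E'
from h import *
i=cams.camera_info("wrist");cv2.imwrite("pics/w1.png",cams.read_camera("wrist")[:,:,::-1])
import pickle;pickle.dump(i,open('w1.pkl','wb'))
s=get_state();print(s['time'],s['position'],s['ee_rot'],s['qpos'])
E
```

```text
1.7 [ 0.50298623 -0.15604104  0.23096656] [[ 9.84118152e-01  1.77511950e-01 -9.84974289e-04]
 [ 1.77511452e-01 -9.84118568e-01 -5.72256908e-04]
 [-1.07091393e-03  3.88324195e-04 -9.99999351e-01]] [ 0.74039128  0.0868389  -0.51616627  1.73991991  0.04492429  1.3271702
 -1.17737451]
```

View pics/w1.png

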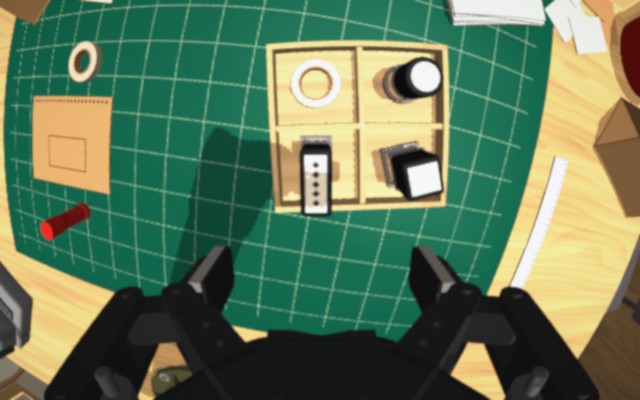

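The wrist view shows the stamp's plate around (315,182) with its length vertical in the picture, and the tray edges nearly aligned with it. The board is at far left (72,145).

```bash
python3 - <<'E'
from h import *
import pickle
i=pickle.load(open('w1.pkl','rb'));im=cv2.imread('pics/w1.png')
cv2.imwrite('pics/w1c.png',cv2.resize(im[120:230,260:370],None,fx=5,fy=5,interpolation=cv2.INTER_CUBIC))
hsv=cv2.cvtColor(im,cv2.COLOR_BGR2HSV)
m=((hsv[...,2]>150)&(hsv[...,1]<50)).astype('uint8')*255
m=cv2.morphologyEx(m,cv2.MORPH_CLOSE,np.ones((7,7)))
cs,_=cv2.findContours(m,cv2.RETR_EXTERNAL,cv2.CHAIN_APPROX_NONE)
for c in cs:
    if cv2.contourArea(c)>200:
        (cx,cy),_,_=cv2.minAreaRect(c)
        if 300<cx<330 and 130<cy<230:
            P=np.array([onz('wrist',p[0],.096,i)[:2] for p in c],np.float32)
            r=cv2.minAreaRect(P*1000);print((cx,cy),r); M=cv2.moments(c);print('centroid',onz('wrist',(M['m10']/M['m00'],M['m01']/M['m00']),.096,i))
# tray outer corners top z .036
T=[(267,44),(447,43),(446,205),(276,212)]
print([np.round(onz('wrist',p,.036,i),4).tolist() for p in T])
E
```

```text
(315.0, 183.5) ((506.31256103515625, -149.32249450683594), (54.07095718383789, 20.024852752685547), 10.490761756896973)
centroid [ 0.50721024 -0.14924938  0.096     ]
[[0.6374, -0.0718, 0.036], [0.6825, -0.268, 0.036], [0.4958, -0.3099, 0.036], [0.4517, -0.1119, 0.036]]
```

View pics/w1c.png

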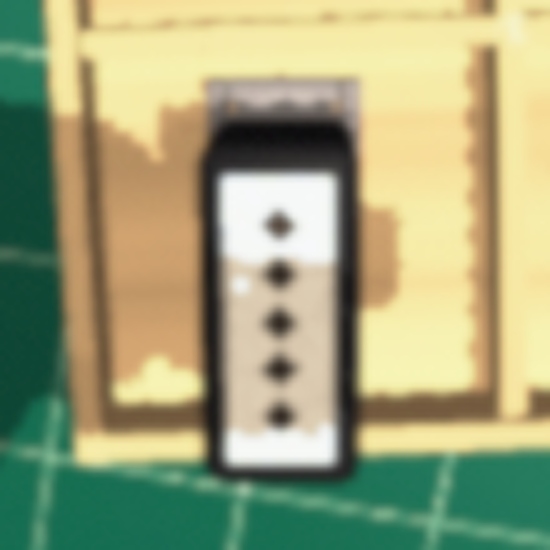

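```bash
python3 - <<'E'
from h import *
import pickle
i=pickle.load(open('w1.pkl','rb'))
f=lambda p:onz('wrist',(260+(p[0]+.5)/5-.5,120+(p[1]+.5)/5-.5),.096,i)[:2]
D=np.array([f(p) for p in [(278,225),(280,273),(280,322),(280,369),(280,416)]])
print(np.round(D,4));v=D[0]-D[-1];print(np.degrees(np.arctan2(v[1],v[0])))
for n,a,b in(('L',(218,172),(223,468)),('R',(338,172),(337,468)),('bL',(205,160),(210,470)),('bR',(356,160),(355,470))):
    v=f(a)-f(b);print(n,np.degrees(np.arctan2(v[1],v[0])),np.linalg.norm(v))
c=D[2];s=get_state();R=s['ee_rot'];print('tool delta to c',R.T@np.array([c[0]-s['position'][0],c[1]-s['position'][1],.056-s['position'][2]]))
E
```

```text
[[ 0.5242 -0.1462]
 [ 0.5155 -0.1481]
 [ 0.5065 -0.1497]
 [ 0.4977 -0.1513]
 [ 0.4887 -0.1529]]
10.597881395922366
L 10.430009025502535 0.056110583568033265
R 10.352047388920523 0.05606256819619578
bL 10.27867688142486 0.058714855192346954
bR 10.518984379815302 0.058658324018111205
tool delta to c [ 0.00474499 -0.00564618  0.1749594 ]
```

The stamp is at (0.5065, -0.1496) with yaw 10.4°, and the scene, side and wrist views agree to 1–2 mm. Descending in two stages.

>>> drive_tool(gripper=[1, 1, 1, 1, 1], translation=[[0.45, -0.55, 0], [0.45, -0.55, 3], [0.45, -0.55, 6.5], [0.45, -0.55, 9], [0.45, -0.55, 10]], rot=[[0, 0, -0.2], [0, 0, -0.2], [0, 0, -0.2], [0, 0, -0.2], [0, 0, -0.2]])

```text
time: 2.33
position: [0.506, -0.1489, 0.1298]
ee_rot: [[0.983, 0.181, -0.002], [0.181, -0.983, 0.001], [-0.002, -0.001, -1.0]]
force: [1.0, 0.6, 0.2]
finger_gap: 0.0852
```

```bash
python3 - <<'E'
from h import *
s=get_state();c=np.array([.5065,-.1496,.056]);R=s['ee_rot'];print(s['position'],R.T@(c-s['position']),np.degrees(np.arctan2(R[1,0],R[0,0])))
i=cams.camera_info("wrist");cv2.imwrite("pics/w2.png",cams.read_camera("wrist")[:,:,::-1])
import pickle;pickle.dump(i,open('w2.pkl','wb'))
E
```

```text
[ 0.50602695 -0.14886835  0.12984596] [0.00048945 0.00089114 0.0738441 ] 10.44608620553911
```

View pics/w2.png

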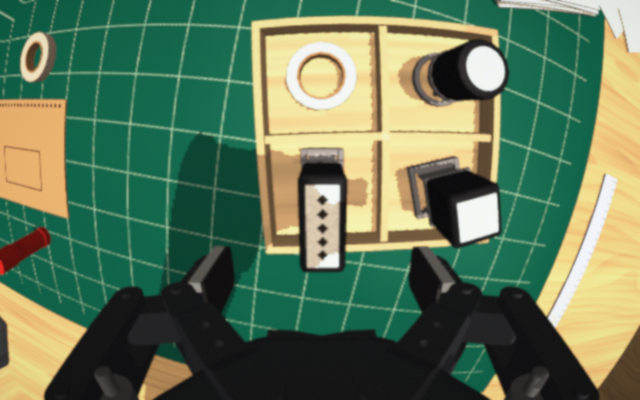

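The stamp's column (322) is midway between the fingers (about 222 and 422), and the neighbouring stamps are clear. Lowering to grasp height, then closing.

>>> drive_tool(gripper=[1, 1, 1, 1, 1], translation=[[0.05, 0.05, 2.5], [0.05, 0.05, 5], [0.05, 0.05, 6.5], [0.05, 0.05, 7.4], [0.05, 0.05, 7.4]], rot=[[0, 0, 0], [0, 0, 0], [0, 0, 0], [0, 0, 0], [0, 0, 0]])

```text
time: 3.0
position: [0.5078, -0.1489, 0.0573]
ee_rot: [[0.983, 0.182, -0.0], [0.182, -0.983, 0.0], [-0.0, -0.0, -1.0]]
force: [-0.4, -0.0, 0.2]
finger_gap: 0.0851
```

>>> drive_tool(gripper=[0.2, -0.1, -0.5, -1, -1], translation=[[0, 0, 0], [0, 0, 0], [0, 0, 0], [0, 0, 0], [0, 0, 0]], rot=[[0, 0, 0], [0, 0, 0], [0, 0, 0], [0, 0, 0], [0, 0, 0]], newtons=60)

```text
time: 3.62
position: [0.508, -0.149, 0.0577]
ee_rot: [[0.983, 0.183, 0.001], [0.183, -0.983, -0.0], [0.0, 0.0, -1.0]]
force: [0.1, 0.6, 1.8]
finger_gap: 0.0294
```

>>> drive_tool(gripper=[-1, -1, -1, -1], translation=[[0, 0, 0], [0, 0, 0], [0, 0, 0], [0, 0, 0]], rot=[[0, 0, 0], [0, 0, 0], [0, 0, 0], [0, 0, 0]])

```text
time: 4.12
position: [0.508, -0.149, 0.0574]
ee_rot: [[0.983, 0.183, 0.0], [0.183, -0.983, -0.0], [0.0, 0.0, -1.0]]
force: [0.9, 0.1, 1.8]
finger_gap: 0.0295
```

Gripped at a gap of 29.5 mm, which matches the 30 mm cap. Lifting.

>>> drive_tool(gripper=[-1, -1, -1, -1, -1], translation=[[0, 0, -1], [0, 0, -3.5], [0, 0, -7], [0, 0, -10.5], [0, 0, -14]], rot=[[0, 0, 0], [0, 0, 0], [0, 0, 0], [0, 0, 0], [0, 0, 0]])

```text
time: 4.75
position: [0.5067, -0.1485, 0.1982]
ee_rot: [[0.983, 0.183, -0.002], [0.183, -0.983, 0.001], [-0.002, -0.001, -1.0]]
force: [0.1, -0.0, -1.9]
finger_gap: 0.0295
```

>>> drive_tool(gripper=[-1, -1], translation=[[0, 0, 0], [0, 0, 0]], rot=[[0, 0, 0], [0, 0, 0]])

```text
time: 5.0
position: [0.5066, -0.1487, 0.1962]
ee_rot: [[0.983, 0.183, -0.002], [0.183, -0.983, 0.001], [-0.002, -0.001, -1.0]]
force: [-0.3, 0.4, -2.0]
finger_gap: 0.0293
```

```bash
python3 - <<'E'
from h import *
s=get_state();R=s['ee_rot'];print(s['position'],R,s['force'],s['qpos']);import pickle
ims=[]
for n in('scene','side','wrist'):
    i=cams.camera_info(n);pickle.dump(i,open(n+'3.pkl','wb'));im=cams.read_camera(n)[:,:,::-1];cv2.imwrite(f"pics/{n}3.png",im);ims.append(im)
a=cv2.resize(ims[0][100:250,200:350],(390,390));b=cv2.resize(ims[1][90:240,290:440],(390,390))
cv2.imwrite('pics/lift.png',np.hstack([a,b]))
E
```

```text
[ 0.50664302 -0.14865396  0.1962    ] [[ 9.83191955e-01  1.82559309e-01 -2.38293917e-03]
 [ 1.82561032e-01 -9.83194383e-01  5.24742330e-04]
 [-2.24709581e-03 -9.50954272e-04 -9.99997023e-01]] [-0.31206357  0.44028627 -2.0066875 ] [ 0.73056877  0.11574663 -0.52834941  1.78311171  0.0611292   1.26139077
 -1.20084555]
```

View pics/lift.png

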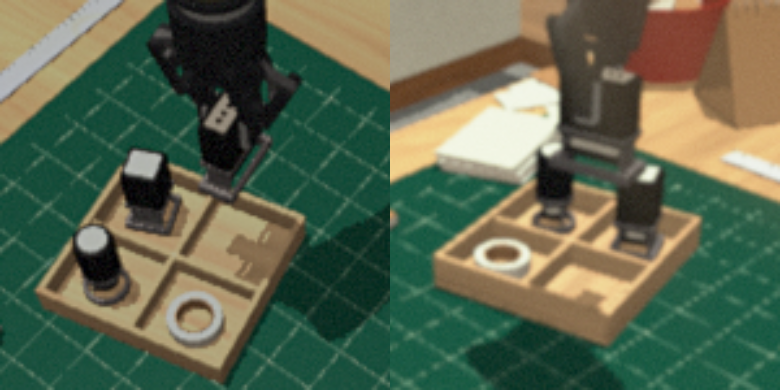

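View pics/wrist3.png

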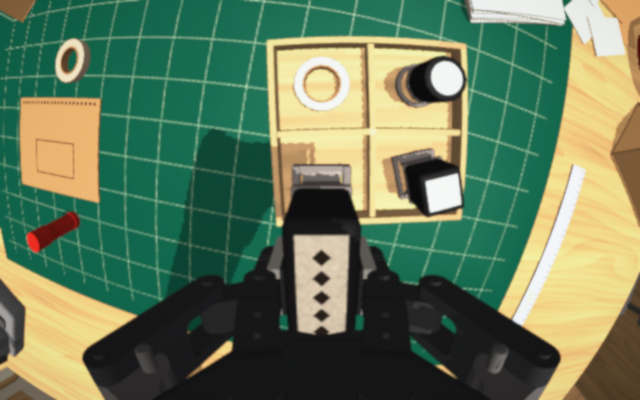

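The stamp hangs from the gripper, and the square and round stamps still stand in their compartments. In the wrist view the diamonds run down column 320 and the foot's far edge is at row 164. Now I'll find where the stamp sits in the tool frame.

```bash
python3 - <<'E'
from h import *
import pickle
i=pickle.load(open('wrist3.pkl','rb'));im=cv2.imread('pics/wrist3.png')
p=np.array([ 0.50664302,-0.14865396,0.1962]);R=np.array([[ 9.83191955e-01,1.82559309e-01,-2.38293917e-03],[1.82561032e-01,-9.83194383e-01,5.24742330e-04],[-2.24709581e-03,-9.50954272e-04,-9.99997023e-01]])
g=cv2.cvtColor(im,cv2.COLOR_BGR2GRAY)
roi=g[240:325,300:342];m=(roi<95).astype('uint8')
n,l,st,c=cv2.connectedComponentsWithStats(m)
for k in range(1,n):
    if 30<st[k,4]<300:
        uv=c[k]+[300,240]; print(uv,st[k,4],np.round(R.T@(onz('wrist',uv,p[2]+.0386,i)-p),4))
# foot far top edge, height z = tcp-.0494+.010
for uv in [(292,165),(349,165),(291,184),(353,184)]: print('foot',uv,np.round(R.T@(onz('wrist',uv,p[2]-.0394,i)-p),4))
cv2.imwrite('pics/w3c.png',cv2.resize(im[150:340,250:390],None,fx=4,fy=4,interpolation=cv2.INTER_CUBIC)[:600])
E
```

```text
[320.99186992 257.44715447] 123 [ 0.017   0.     -0.0386]
[321.         278.12612613] 111 [ 0.008   0.     -0.0386]
[321.125  297.4375] 96 [-0.001   0.     -0.0386]
[321.0952381  315.01190476] 84 [-0.0099  0.     -0.0386]
foot (292, 165) [ 0.0382 -0.0172  0.0393]
foot (349, 165) [0.0381 0.0166 0.0393]
foot (291, 184) [ 0.0266 -0.018   0.0394]
foot (353, 184) [0.0265 0.0193 0.0393]
```

View pics/w3c.png

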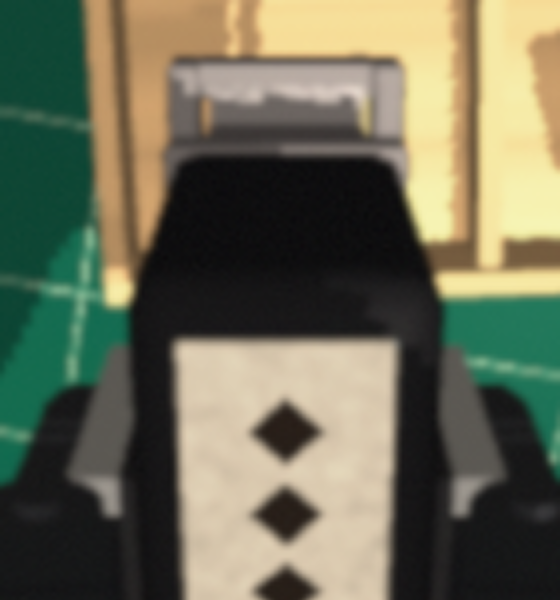

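The cap centre is at tool x = -1.0 mm, y = 0. The foot edge at +38 mm is where an untilted stamp would put it. Carrying towards the board while turning, and stopping short (to the -y side) so the wrist camera sees the outline.

>>> drive_tool(gripper=[-1, -1, -1, -1, -1], translation=[[0.1, -3, 0], [0.3, -6.5, 0], [0.5, -10, 0], [0.7, -13.5, 0], [0.9, -17, 0]], rot=[[0, 0, -8], [0, 0, -18], [0, 0, -28], [0, 0, -38], [0, 0, -48]])

```text
time: 5.78
position: [0.4846, 0.021, 0.1963]
ee_rot: [[0.517, 0.856, -0.002], [0.856, -0.517, 0.0], [-0.001, -0.002, -1.0]]
force: [-0.2, -0.2, -1.0]
finger_gap: 0.0292
```

```bash
python3 - <<'E'
from h import *
s=get_state();R=s['ee_rot'];print(s['position'],np.degrees(np.arctan2(R[1,0],R[0,0])),s['qpos'])
print(R.T@(np.array([.470,.135,.196])-s['position']))
E
```

```text
[0.4846414  0.0209627  0.19627163] 58.8469264323937 [ 0.60498389  0.0220733  -0.70420567  1.87284011  0.01464819  1.25381394
 -0.64741825]
[ 0.09001759 -0.07152399  0.00032046]
```

>>> drive_tool(gripper=[-1, -1, -1, -1, -1], translation=[[2.5, -2, 0], [5, -4, 0], [7.5, -6, 0], [9, -7.15, 0], [9, -7.15, 0]], rot=[[0, 0, -9], [0, 0, -18], [0, 0, -27], [0, 0, -32.1], [0, 0, -32.1]])

```text
time: 6.4
position: [0.4707, 0.1354, 0.1966]
ee_rot: [[-0.013, 1.0, -0.002], [1.0, 0.013, 0.0], [0.0, -0.002, -1.0]]
force: [0.2, -0.1, -0.8]
finger_gap: 0.0299
```

>>> drive_tool(gripper=[-1, -1], translation=[[0, 0, 0], [0, 0, 0]], rot=[[0, 0, 0], [0, 0, 0]])

```text
time: 6.65
position: [0.4717, 0.1326, 0.197]
ee_rot: [[-0.008, 1.0, -0.001], [1.0, 0.008, -0.0], [-0.0, -0.001, -1.0]]
force: [-1.3, -0.1, -1.0]
finger_gap: 0.0297
```

```bash
python3 - <<'E'
from h import *
import pickle
s=get_state();i=cams.camera_info("wrist");cv2.imwrite("pics/w4.png",cams.read_camera("wrist")[:,:,::-1])
pickle.dump((i,s),open('w4.pkl','wb'))
R=s['ee_rot'];print(s['position'],np.degrees(np.arctan2(R[1,0],R[0,0])),s['qpos'])
E
```

```text
[0.47171662 0.13256145 0.19696384] 90.44889337807426 [ 0.4877348   0.04141308 -0.82540044  1.85932359  0.03227999  1.25507527
 -0.33945266]
```

View pics/w4.png

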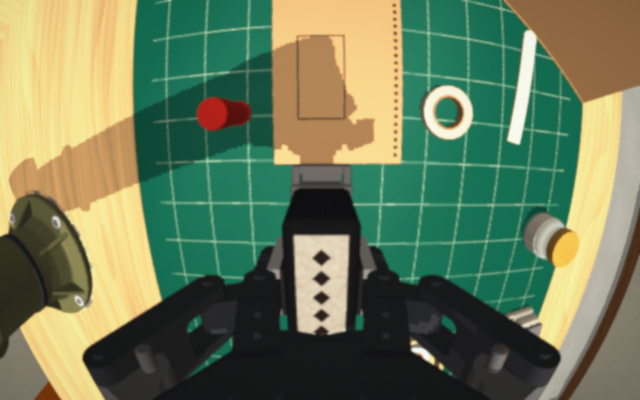

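The outline is visible at columns 297–345 and rows 36–119, with the stamp's foot just short of the board. Zooming in to measure the corners.

```bash
python3 - <<'E'
import cv2
im=cv2.imread('pics/w4.png');cv2.imwrite('pics/w4c.png',cv2.resize(im[25:130,285:360],None,fx=5.5,fy=5.5,interpolation=cv2.INTER_CUBIC))
E
```

```text
(no output)
```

View pics/w4c.png

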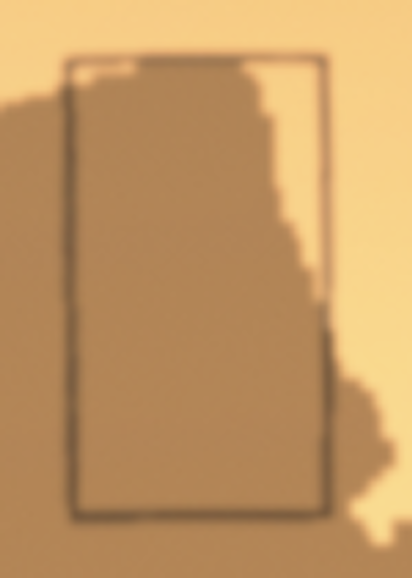

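```bash
python3 - <<'E'
from h import *
import pickle
i,s=pickle.load(open('w4.pkl','rb'));k=5.5
f=lambda p:onz('wrist',(285+(p[0]+.5)/k-.5,25+(p[1]+.5)/k-.5),.005,i)[:2]
P=np.array([f(p) for p in [(68,61),(324,60),(328,515),(73,518)]])
print(np.round(P,4),P.mean(0));e=P-np.roll(P,-1,0);print(np.linalg.norm(e,axis=1),np.degrees(np.arctan2(e[:,1],e[:,0])))
E
```

```text
[[0.4446 0.2867]
 [0.4941 0.2872]
 [0.4956 0.196 ]
 [0.4461 0.1951]] [0.47009275 0.24122305]
[0.04956231 0.0911927  0.04957701 0.09163844] [-179.44420946   90.94118947    1.07104441  -89.0686259 ]
```

The wrist view puts the outline at (0.470, 0.2412), yaw 90.9°, 91.5 × 49.5 mm to line centres, which agrees with the other two views. The TCP target is therefore (0.4701, 0.2422). Moving over it and partway down.

>>> drive_tool(gripper=[-1, -1, -1, -1, -1], translation=[[3.5, 0, 0], [7, 0, 0], [10, -0.1, 1], [11, -0.1, 4], [11, -0.1, 7]], rot=[[0, 0, -0.5], [0, 0, -0.5], [0, 0, -0.5], [0, 0, -0.5], [0, 0, -0.5]])

```text
time: 7.32
position: [0.4697, 0.2447, 0.1267]
ee_rot: [[-0.02, 1.0, 0.001], [1.0, 0.02, 0.001], [0.001, 0.001, -1.0]]
force: [-0.6, -0.3, -1.4]
finger_gap: 0.0294
```

>>> drive_tool(gripper=[-1, -1, -1, -1], translation=[[0, 0, 1.5], [0, 0, 2.5], [0, 0, 2.5], [0, 0, 2.5]], rot=[[0, 0, 0], [0, 0, 0], [0, 0, 0], [0, 0, 0]])

```text
time: 7.82
position: [0.4702, 0.2441, 0.1032]
ee_rot: [[-0.019, 1.0, 0.002], [1.0, 0.019, 0.0], [0.0, 0.002, -1.0]]
force: [0.1, 0.3, -0.2]
finger_gap: 0.0294
```

```bash
cat > chk.py <<'E'
from h import *
s=get_state();R=s['ee_rot'];print(s['time'],s['position'],np.degrees(np.arctan2(R[1,0],R[0,0])),R[:,2],s['force'])
print('tool delta mm to',1000*(R.T@(np.array([.4701,.2422,.0544])-s['position'])))
E
python3 chk.py; python3 - <<'E'
from h import *
cv2.imwrite("pics/w5.png",cams.read_camera("wrist")[:,:,::-1])
E
```

```text
7.825 [0.47015357 0.24414505 0.10322128] 91.09353499195151 [ 1.59369826e-03  4.09161704e-04 -9.99998646e-01] [ 0.07786112  0.26139413 -0.20003889]
tool delta mm to [-1.96215947 -0.16885654 48.82033229]
```

View pics/w5.png

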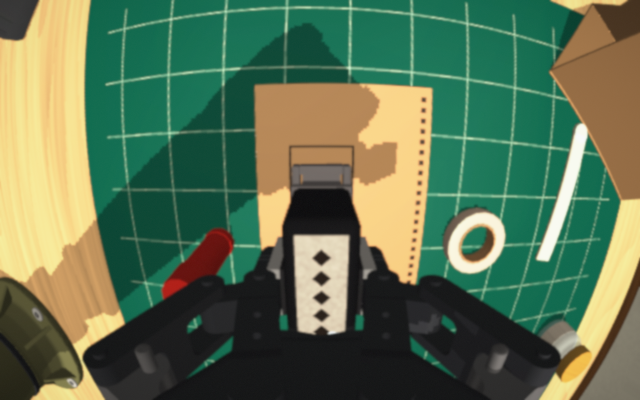

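The stamp is over the outline and the glue stick is clear of the fingers. Trimming by 2 mm and lowering to just above the board.

>>> drive_tool(gripper=[-1, -1, -1, -1, -1], translation=[[-0.2, 0, 1], [-0.2, 0, 2.5], [-0.2, 0, 4], [-0.2, 0, 4.2], [-0.2, 0, 4.2]], rot=[[0, 0, 0.2], [0, 0, 0.2], [0, 0, 0.2], [0, 0, 0.2], [0, 0, 0.2]])

```text
time: 8.5
position: [0.4693, 0.2421, 0.06]
ee_rot: [[-0.016, 1.0, -0.001], [1.0, 0.016, 0.0], [0.0, -0.001, -1.0]]
force: [-0.2, -0.5, -1.1]
finger_gap: 0.0293
```

>>> drive_tool(gripper=[-1, -1], translation=[[0, 0, 0], [0, 0, 0]], rot=[[0, 0, 0], [0, 0, 0]])

```text
time: 8.75
position: [0.4698, 0.2421, 0.0607]
ee_rot: [[-0.016, 1.0, 0.001], [1.0, 0.016, 0.0], [0.0, 0.001, -1.0]]
force: [0.2, 0.2, -1.5]
finger_gap: 0.0294
```

```bash
python3 chk.py; python3 - <<'E'
from h import *
import pickle
s=get_state();i=cams.camera_info("wrist");w=cams.read_camera("wrist")[:,:,::-1];cv2.imwrite("pics/w6.png",w);pickle.dump((i,s),open('w6.pkl','wb'))
a=cams.read_camera("scene")[:,:,::-1];b=cams.read_camera("side")[:,:,::-1]
cv2.imwrite("pics/s6.png",np.hstack([cv2.resize(x,(390,390),interpolation=cv2.INTER_CUBIC) for x in (a[200:320,370:490],b[225:355,165:295])]))
cv2.imwrite('pics/w6c.png',cv2.resize(w[120:240,265:380],None,fx=5,fy=5,interpolation=cv2.INTER_CUBIC))
E
```

```text
8.75 [0.46976637 0.24211097 0.06071368] 90.9182877254924 [ 8.27793666e-04  9.39721321e-05 -9.99999653e-01] [ 0.20380899  0.19982636 -1.51574633]
tool delta mm to [0.08316132 0.32977523 6.31396163]
```

View pics/w6c.png

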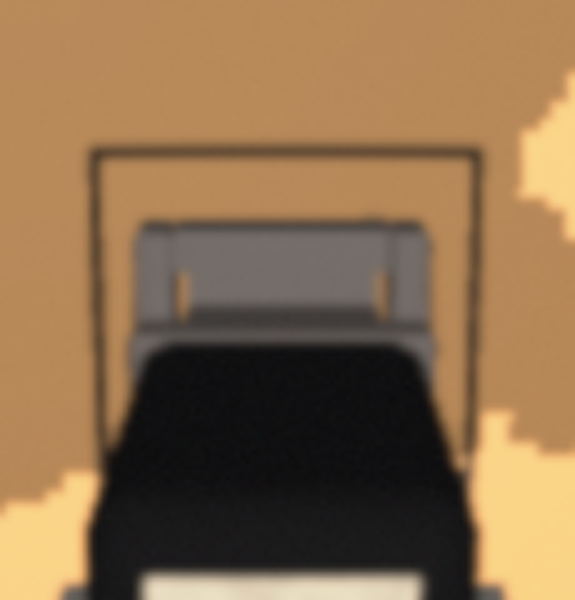

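View pics/s6.png

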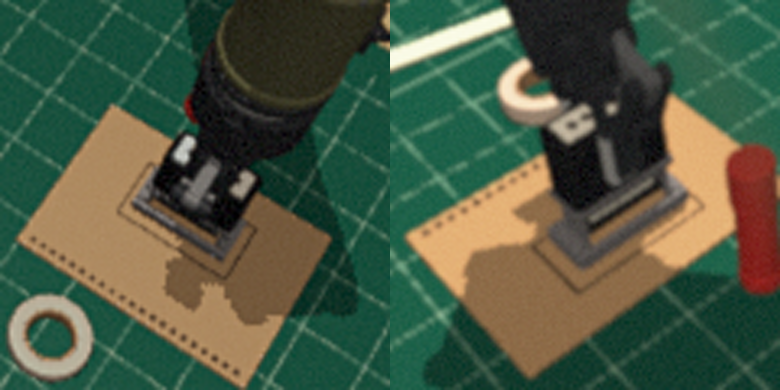

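The foot sits inside the outline, a few mm above the board. I'll compare the two directly in this one view, which cancels most of the calibration error.

```bash
python3 - <<'E'
from h import *
import pickle
i,s=pickle.load(open('w6.pkl','rb'));k=5;R=s['ee_rot'];p=s['position']
f=lambda q,z:R.T@(onz('wrist',(265+(q[0]+.5)/k-.5,120+(q[1]+.5)/k-.5),z,i)-p)*1000
for q in [(94,152),(477,152),(103,430),(471,430)]: print('outline',f(q,.005)[:2])
for q in [(137,226),(429,226)]: print('foot top',f(q,p[2]-.0394)[:2])
for q in [(130,335),(436,335)]: print('cap-low?',f(q,p[2]-.0394)[:2])
E
```

```text
outline [ 45.26685944 -24.41039091]
outline [45.22068864 24.95382796]
outline [  7.82650923 -24.28450014]
outline [ 7.76571954 25.184762  ]
foot top [ 38.26080414 -17.44478677]
foot top [38.22159318 17.33098166]
cap-low? [ 24.89244894 -18.59600582]
cap-low? [24.84950242 18.45454788]
```

The outline centre is at tool (-0.5, +0.35) mm and the stamp at (-0.9, 0), so I need a shift of about 0.4 mm in each. Applying it while lowering.

>>> drive_tool(gripper=[-1, -1, -1, -1, -1], translation=[[0.04, 0.035, 0], [0.04, 0.035, 0.2], [0.04, 0.035, 0.4], [0.04, 0.035, 0.45], [0.04, 0.035, 0.45]], rot=[[0, 0, 0], [0, 0, 0], [0, 0, 0], [0, 0, 0], [0, 0, 0]], newtons=80)

```text
time: 9.52
position: [0.4697, 0.2424, 0.0557]
ee_rot: [[-0.016, 1.0, -0.0], [1.0, 0.016, -0.0], [-0.0, -0.0, -1.0]]
force: [0.0, 0.1, -1.7]
finger_gap: 0.0292
```

```bash
python3 chk.py
```

```text
9.525 [0.4697274  0.24236136 0.05567945] 90.91909984719062 [-2.08478932e-04 -6.86540545e-05 -9.99999976e-01] [ 0.04052005  0.10229152 -1.66136431]
tool delta mm to [-0.16723342  0.37023058  1.27938724]
```

>>> drive_tool(gripper=[-1, -1, -1, -1, -1], translation=[[0, 0.03, 0], [0, 0.03, 0.1], [0, 0.03, 0.3], [0, 0.03, 0.5], [0, 0.03, 0.5]], rot=[[0, 0, 0], [0, 0, 0], [0, 0, 0], [0, 0, 0], [0, 0, 0]])

```text
time: 10.15
position: [0.4703, 0.2424, 0.051]
ee_rot: [[-0.016, 1.0, 0.0], [1.0, 0.016, -0.0], [-0.0, 0.0, -1.0]]
force: [-0.3, -1.5, 4.3]
finger_gap: 0.0288
```

```bash
python3 chk.py; python3 - <<'E'
from h import *
import pickle
s=get_state();i=cams.camera_info("wrist");w=cams.read_camera("wrist")[:,:,::-1];cv2.imwrite("pics/w7.png",w);pickle.dump((i,s),open('w7.pkl','wb'))
cv2.imwrite('pics/w7c.png',cv2.resize(w[120:240,265:380],None,fx=5,fy=5,interpolation=cv2.INTER_CUBIC))
E
```

```text
10.15 [0.47028059 0.24244333 0.05097631] 90.92121331359148 [ 3.22458057e-04 -6.95262966e-05 -9.99999946e-01] [-0.25356763 -1.46489268  4.27531638]
tool delta mm to [-0.24065417 -0.18337638 -3.42373352]
```

View pics/w7c.png

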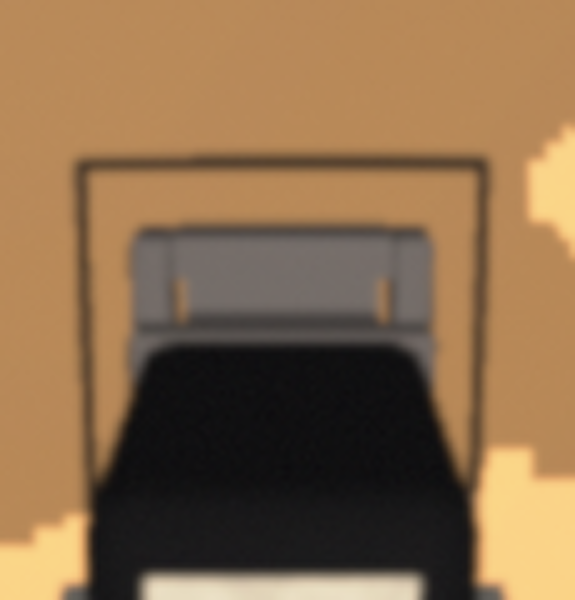

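Contact made at 4.3 N. In this view the foot's centre column (282) and the outline's (283.5) match to within about 0.2 mm. Pressing on towards the stop.

>>> drive_tool(gripper=[-1, -1, -1, -1, -1], translation=[[0, 0, 0.2], [0, 0, 0.5], [0, 0, 0.8], [0, 0, 1.0], [0, 0, 1.0]], rot=[[0, 0, 0], [0, 0, 0], [0, 0, 0], [0, 0, 0], [0, 0, 0]])

```text
time: 10.82
position: [0.4703, 0.2425, 0.0412]
ee_rot: [[-0.016, 1.0, 0.0], [1.0, 0.016, -0.0], [-0.0, 0.0, -1.0]]
force: [-2.1, -1.3, 9.4]
finger_gap: 0.0291
```

```bash
python3 chk.py
```

```text
10.825 [0.47031026 0.24247782 0.0412472 ] 90.91719910612505 [ 3.67048323e-04 -3.01310901e-04 -9.99999887e-01] [-2.05807575 -1.34901866  9.40975618]
tool delta mm to [ -0.27846318  -0.20991396 -13.15279405]
```

>>> drive_tool(gripper=[-1, -1, -1], translation=[[0, 0, 0.1], [0, 0, 0.2], [0, 0, 0.2]], rot=[[0, 0, 0], [0, 0, 0], [0, 0, 0]])

```text
time: 11.2
position: [0.4703, 0.2425, 0.0398]
ee_rot: [[-0.016, 1.0, 0.0], [1.0, 0.016, -0.001], [-0.001, 0.0, -1.0]]
force: [-3.2, -2.8, 13.9]
finger_gap: 0.0289
```

>>> drive_tool(gripper=[-1, -1, -1], translation=[[0, 0, 0.05], [0, 0, 0.1], [0, 0, 0.1]], rot=[[0, 0, 0], [0, 0, 0], [0, 0, 0]])

```text
time: 11.58
position: [0.4703, 0.2425, 0.0391]
ee_rot: [[-0.016, 1.0, 0.0], [1.0, 0.016, -0.001], [-0.001, 0.0, -1.0]]
force: [-4.2, -2.6, 15.5]
finger_gap: 0.0291
```

Force is 15.5 N and rising as it should. A small sideways load (-4, -2.6 N) is building, so I'll relieve it slightly while pressing to the stop.

>>> drive_tool(gripper=[-1, -1, -1], translation=[[-0.02, -0.03, 0.05], [-0.02, -0.03, 0.1], [-0.02, -0.03, 0.1]], rot=[[0, 0, 0], [0, 0, 0], [0, 0, 0]])

```text
time: 11.95
position: [0.4703, 0.2425, 0.0388]
ee_rot: [[-0.016, 1.0, 0.001], [1.0, 0.016, -0.001], [-0.001, 0.001, -1.0]]
force: [-4.9, -3.5, 20.2]
finger_gap: 0.0292
```

>>> drive_tool(gripper=[-1, -1, -1], translation=[[0, 0, 0.05], [0, 0, 0.1], [0, 0, 0.1]], rot=[[0, 0, 0], [0, 0, 0], [0, 0, 0]])

```text
time: 12.32
position: [0.4704, 0.2426, 0.0388]
ee_rot: [[-0.016, 1.0, 0.001], [1.0, 0.016, -0.002], [-0.002, 0.001, -1.0]]
force: [-7.6, -5.6, 28.3]
finger_gap: 0.0293
```

```bash
python3 chk.py
```

```text
12.325 [0.47036231 0.2425684  0.03875038] 90.91162037734799 [ 0.00105034 -0.00178013 -0.99999786] [-7.64466013 -5.62836189 28.28809698]
tool delta mm to [ -0.39230065  -0.25214355 -15.64920626]
```

The stop is reached: z holds at 38.8 mm (about 15.6 mm by my zero) while the force climbs about 8 N per mm. I'll back off slightly to stay firm but moderate, and relieve the sideways load.

>>> drive_tool(gripper=[-1, -1, -1], translation=[[-0.04, -0.05, -0.02], [-0.04, -0.05, -0.04], [-0.04, -0.05, -0.04]], rot=[[0, 0, 0], [0, 0, 0], [0, 0, 0]])

```text
time: 12.7
position: [0.4703, 0.2425, 0.0388]
ee_rot: [[-0.016, 1.0, 0.002], [1.0, 0.016, -0.001], [-0.001, 0.002, -1.0]]
force: [-4.1, -3.1, 22.7]
finger_gap: 0.0293
```

>>> drive_tool(gripper=[-1, -1, -1], translation=[[0, 0, 0], [0, 0, 0], [0, 0, 0]], rot=[[0, 0, 0], [0, 0, 0], [0, 0, 0]])

```text
time: 13.08
position: [0.4703, 0.2425, 0.0388]
ee_rot: [[-0.016, 1.0, 0.002], [1.0, 0.016, -0.001], [-0.001, 0.002, -1.0]]
force: [-5.5, -2.9, 23.5]
finger_gap: 0.0293
```

```bash
python3 chk.py; python3 - <<'E'
from h import *
import pickle
s=get_state();i=cams.camera_info("wrist");w=cams.read_camera("wrist")[:,:,::-1];cv2.imwrite("pics/w8.png",w);pickle.dump((i,s),open('w8.pkl','wb'))
cv2.imwrite('pics/w8c.png',cv2.resize(w[120:240,265:380],None,fx=5,fy=5,interpolation=cv2.INTER_CUBIC))
a=cams.read_camera("scene")[:,:,::-1];b=cams.read_camera("side")[:,:,::-1]
cv2.imwrite("pics/s8.png",np.hstack([cv2.resize(x,(390,390),interpolation=cv2.INTER_CUBIC) for x in (a[200:320,370:490],b[225:355,165:295])]))
cv2.imwrite("pics/t8.png",cv2.resize(a[140:260,200:340],None,fx=4,fy=4))
E
```

```text
13.075 [0.47030293 0.24249546 0.03880863] 90.91369761560262 [ 2.03938700e-03 -5.61302457e-04 -9.99997763e-01] [-5.48360755 -2.9460204  23.54017663]
tool delta mm to [ -0.30144215  -0.1759634  -15.59158307]
```

View pics/w8c.png

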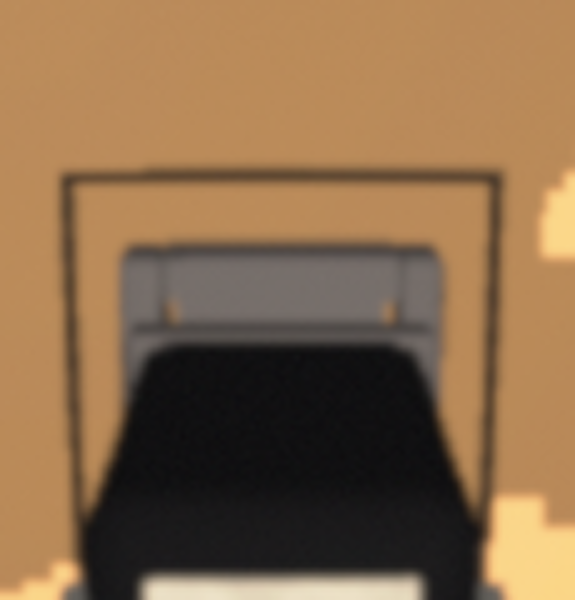

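View pics/s8.png

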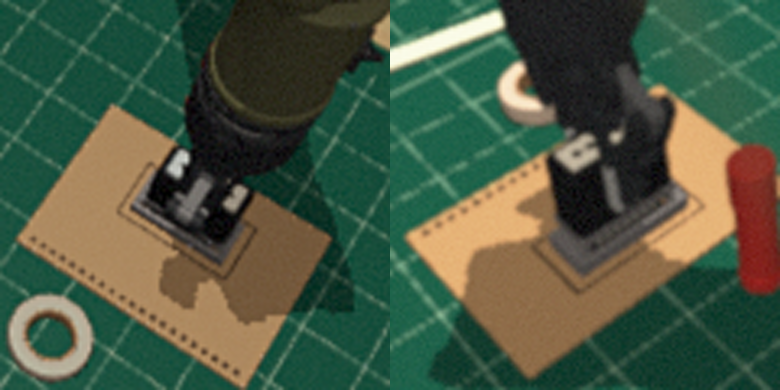

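View pics/t8.png

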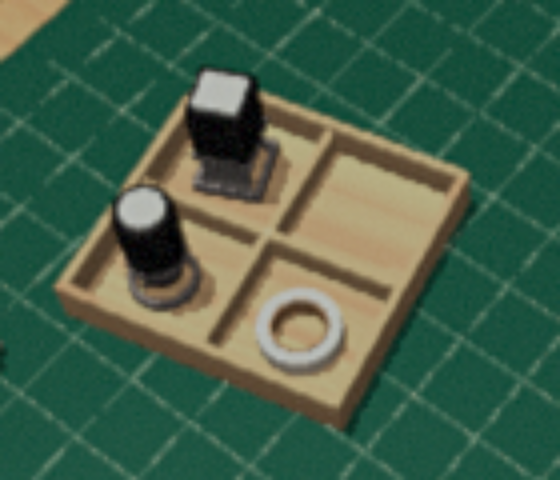

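Pressed: the side view shows the cap seated in the frame, and the square and round stamps still stand in the tray. One last numeric centring check.

```bash
python3 - <<'E'
from h import *
import pickle
i,s=pickle.load(open('w8.pkl','rb'));k=5;R=s['ee_rot'];p=s['position']
f=lambda q,z:R.T@(onz('wrist',(265+(q[0]+.5)/k-.5,120+(q[1]+.5)/k-.5),z,i)-p)*1000
for q in [(68,178),(496,178),(80,500),(486,500)]: print('outline',f(q,.005)[:2])
for q in [(122,248),(440,248)]: print('foot top',f(q,.015)[:2])
E
python3 chk.py; python3 -c "
from rig import job
job.sign_off()"; python3 chk.py
```

```text
outline [ 44.91327883 -24.82203634]
outline [44.84963216 24.43609416]
outline [  5.69985702 -24.76244458]
outline [ 5.62180622 24.5314526 ]
foot top [ 38.47517434 -17.67072349]
foot top [38.42694206 17.06641315]
13.225 [0.47030412 0.2425029  0.03881182] 90.91101523609176 [ 2.03295903e-03 -5.37164576e-04 -9.99997789e-01] [-4.56322547 -3.88760872 22.48459638]
tool delta mm to [ -0.30848798  -0.17736057 -15.58839623]
the job is handed in; nothing more can be done
the job is handed in; nothing more can be done
```

I took the long stamp out of the tray, set it in the middle of the outline on the board and pressed it down to its stop. I handed the job in while still gripping it pressed down, at about 13.2 s of the 40 s; sign-off gives no verdict.

**Last checks**
- **Centring:** the wrist view puts the foot within about 0.3 mm of the outline's centre in both directions. The tool's yaw is 90.9°, matching the outline's.
- **Stop reached:** between 20 N and 28 N of push the tool stayed at about 38.8 mm height, so the cap was hard on the frame. I then eased off to about 23 N, above the 17 N the stop needs.
- **Rest of the scene:** in the last pictures the other two stamps stand in their compartments and the glue stick is untouched. The stamp touched the board only at this one placing.

**What did not fully agree**
- Cap travel came out at 15.6 mm by my height reference, not 16 mm, which is within the calibration error.
- A sideways load of about 5–6 N remained at the end, but the stamp did not visibly shift.
- I could not see the print itself, because the stamp covers it.

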